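# Rock the plug out of the ready casting mould

## Task

Two plaster casting moulds stand on the round board; the one with the filling funnel in its pouring hole is still taking up slip, so leave it shut and leave the funnel be. Free the plug of the other mould: take it by its lug and rock it side to side, one end up and then the other, until it works loose of the rubber strips, without lifting, tipping or dragging the mould or disturbing anything else. Then hold the plug level and still just clear above its seat, so the cast can be seen, and finish while still holding it there.

Things in the scene. Friction and masses are not known exactly. Their poses are not given: they have to be found in the camera images.
- mould_a: White plaster slip-casting mould: a block 200 (x) x 120 (y) x 90 (z) mm, two halves strapped together, 2.3 kg, loose on the round board, held down by nothing. Origin: centre of its underside, z up. Top face: plug seat, a pocket 78 (x) x 54 (y) mm, 20 mm deep, centred at x = -10, y = 0 mm; pouring hole 24 mm wide at x = +70, y = 0 mm.
- mould_b: White plaster slip-casting mould: a block 200 (x) x 120 (y) x 90 (z) mm, two halves strapped together, 2.3 kg, loose on the round board, held down by nothing. Origin: centre of its underside, z up. Top face: plug seat, a pocket 78 (x) x 54 (y) mm, 20 mm deep, centred at x = -10, y = 0 mm; pouring hole 24 mm wide at x = +70, y = 0 mm.
- mould_a_seat (a point): Centre of the seat's mouth, in the top face; axes as mould_a. Sprung rubber strips (3 to 15 mm below the top face) nip the plug's long sides at x = -27 and x = +27 mm from here, 13 to 18 N of friction at each, till its underside is up 17 mm. Both ends together outpull the mould's weight, so a straight pull lifts the mould; one end at a time slides up, the other borne lightly down. It can lean 12 degrees.
- mould_b_seat (a point): Centre of the seat's mouth, in the top face; axes as mould_b. Sprung rubber strips (3 to 15 mm below the top face) nip the plug's long sides at x = -27 and x = +27 mm from here, 13 to 18 N of friction at each, till its underside is up 17 mm. Both ends together outpull the mould's weight, so a straight pull lifts the mould; one end at a time slides up, the other borne lightly down. It can lean 12 degrees.
- plug_a: Off-white plaster plug of mould_a, 0.11 to 0.23 kg: block 72 (x) x 44 (y) x 26 (z) mm, with a centred grip lug 34 (x) x 36 (y) mm on top, from 26 to 66 mm above the underside. Origin: centre of its underside, z up. Seated: origin 20 mm below mould_a_seat, axes as the mould's, shoulders 6 mm above the mould. Best pinched across the lug's 34 mm and rocked lengthwise.
- plug_b: Off-white plaster plug of mould_b, 0.11 to 0.23 kg: block 72 (x) x 44 (y) x 26 (z) mm, with a centred grip lug 34 (x) x 36 (y) mm on top, from 26 to 66 mm above the underside. Origin: centre of its underside, z up. Seated: origin 20 mm below mould_b_seat, axes as the mould's, shoulders 6 mm above the mould. Best pinched across the lug's 34 mm and rocked lengthwise.
- funnel: Grey plastic filling funnel, 90 mm wide at the mouth, 62 mm tall above the mould, its 21 mm spout standing 16 mm deep in the pouring hole of one of the two moulds (which one varies). Origin: on its axis, at the height of that mould's top face.
- ware_board: Round plywood board lying fixed on the bench, 390 mm across, 20 mm thick, which carries both moulds side by side, their centres 180 mm apart. Origin: centre of its underside. It lies at any yaw.
- bowl: White unglazed bowl, 124 mm across, 55 mm tall, on the bench beside the board; a bystander. Origin: centre of its underside.
- jug: Green plastic mug, 84 mm across, 100 mm tall, with a side handle; a bystander. Origin: centre of its underside.
Things that resemble listed ones, but are neither listed nor needed, are in the scene too. Leave any purple look-alike of the plug_a alone. Leave any yellow look-alike of the plug_b alone.

How it is judged:
On the way, in this order (a step that is already met when the one before it is completed fails the run):
1. the plug of the mould without the funnel is leaned to one side in its seat (over 1.7 degrees, its middle less than 7 mm up) (((horizontal distance between funnel and mould_b below 0.1 m and angle between the z axis of plug_a and the z axis of mould_a, either way round above 0.03 rad and z of plug_a in the frame of mould_a below 0.077 m) or (horizontal distance between funnel and mould_a below 0.1 m and angle between the z axis of plug_b and the z axis of mould_b, either way round above 0.03 rad and z of plug_b in the frame of mould_b below 0.077 m))), for 0.05 s.
2. it is leaned again when part way out (over 1.7 degrees, its middle 8 to 24 mm up) (((horizontal distance between funnel and mould_b below 0.1 m and angle between the z axis of plug_a and the z axis of mould_a, either way round above 0.03 rad and z of plug_a in the frame of mould_a between 0.078 and 0.094 m) or (horizontal distance between funnel and mould_a below 0.1 m and angle between the z axis of plug_b and the z axis of mould_b, either way round above 0.03 rad and z of plug_b in the frame of mould_b between 0.078 and 0.094 m))), for 0.05 s.
At the end, for the whole second after the job is handed in: The plug of the funnel-less mould is held still, level within 8 degrees, underside 3 to 40 mm above the top face, within 25 mm of its seat, touching only the fingers; that mould stands flat within 25 mm of its place; the other is shut with its funnel in (((horizontal distance between funnel and mould_b below 0.1 m and z of plug_a in the frame of mould_a between 0.093 and 0.13 m and x of plug_a in the frame of mould_a between -0.035 and 0.015 m and y of plug_a in the frame of mould_a between -0.025 and 0.025 m and angle between plug_a's own z axis and vertical below 0.14 rad and contact force between the fingers and plug_a above 2 N and contact force between plug_a and mould_a below 0.1 N and linear speed of plug_a below 0.03 m/s and height (world z) of each of mould_a, mould_b below 0.023 m and angle between mould_a's own z axis and vertical below 0.03 rad and z of plug_b in the frame of mould_b below 0.073 m and distance of mould_a from where it was at the start of the episode below 0.025 m and distance of funnel from where it was at the start of the episode below 0.015 m) or (horizontal distance between funnel and mould_a below 0.1 m and z of plug_b in the frame of mould_b between 0.093 and 0.13 m and x of plug_b in the frame of mould_b between -0.035 and 0.015 m and y of plug_b in the frame of mould_b between -0.025 and 0.025 m and angle between plug_b's own z axis and vertical below 0.14 rad and contact force between the fingers and plug_b above 2 N and contact force between plug_b and mould_b below 0.1 N and linear speed of plug_b below 0.03 m/s and height (world z) of each of mould_b, mould_a below 0.023 m and angle between mould_b's own z axis and vertical below 0.03 rad and z of plug_a in the frame of mould_a below 0.073 m and distance of mould_b from where it was at the start of the episode below 0.025 m and distance of funnel from where it was at the start of the episode below 0.015 m))); the arm keeps its last pose, push and grip.
It fails at once if a mould is lifted off the board (over 9 mm) or tipped (over 6 degrees) (height (world z) of any of mould_a, mould_b above 0.029 m or angle between any of mould_a, mould_b's own z axis and vertical above 0.105 rad).
It fails at once if a mould is dragged over 25 mm (distance of any of mould_a, mould_b from where it was at the start of the episode above 0.027 m).
It fails at once if the plug of the mould with the funnel is worked up ((horizontal distance between funnel and mould_b below 0.1 m and z of plug_b in the frame of mould_b above 0.076 m) or (horizontal distance between funnel and mould_a below 0.1 m and z of plug_a in the frame of mould_a above 0.076 m)).
It fails at once if the funnel, bowl or mug is disturbed (distance of funnel from where it was at the start of the episode above 0.02 m or distance of any of bowl, jug from where it was at the start of the episode above 0.03 m).
It also fails if it takes over 45 s, if anything falls off the work surface, if the arm or the gripper's body presses on something with over 40 N, if the wrist force passes 120 N, or if a joint passes its speed limit or range.

## Robot

A 7-joint arm with a two-finger parallel gripper is mounted at the origin on the work surface. World frame = base frame: x ahead of the robot, y to its left, z up, the work surface at z = 0. Lengths are in m, angles in rad, forces in N, time in s.
With the tool pointing down it reaches from about 0.425 to 0.95 m from the base axis. Payload 4.7 kg.
Tool frame: the origin (TCP) lies on the centre line of the jaws, within the pads' length; the fingertips stand ctrl.finger_overhang ahead of it and the grasp point (between the pads) lies 5 mm behind it (ctrl.finger_overhang is the distance from the TCP to the fingertips, in m); z points along the fingers, y is the line along which they close (so a half turn about z gives the same grasp; the last joint's range is limited). The gripper opens to 87 mm and grips with 3 to 60 N. Pads are 19 mm wide; open, the fingers measure 117 mm over their backs; the gripper's body (75 mm by 190 mm) begins 51 mm behind the grasp point.
Start: joints at [1.259, 0.469, -0.049, 1.532, 0.024, 1.141, -0.082], TCP at [0.188, -0.648, 0.237] pointing down, gripper open.
Joint ranges: [-2.59, 2.59], [-0.33, 1.99], [-1.39, 1.29], [0.1, 2.45], [-1.04, 4.18], [0.21, 1.99], [-2.66, 2.66]. Speed limits (rad/s): [2.57, 2.57, 3.14, 3.14, 3.14, 3.14, 3.14].

## Interface

Orientations are given as a rotation vector (axis times angle).
In Python, from workcell import ctrl gives the robot as it stands. The module is installed in compiled form; this text tells all that it offers.
- The arm moves only by the tool send_rows, never from a script. Its arguments are lists of equal length, an entry for each row: "linear": the shift along the world's x, y, z in mm, a list of three; "rot": the turn, a rotation vector about the world's x, y, z in rad, a list of three; "jaw": the opening, from 0 (shut) to 1 (fully open). A call has 1 to 8 rows; each row shifts and turns the commanded pose from where the row before left it; what a row does not reach is not made up. A row lasts 1/10 s, in which the tool goes at most 50 mm and 8.59 degrees, less where a joint would pass 70% of its speed; a pose out of reach is approached as far as the arm can. A call is refused whole if a number of a shift passes 50 or a number of a turn 0.15, either way. A call with a gripper value outside its range is refused whole. The fingers move at their own pace and stop on an object; the grip force is fixed at half the most. Time passes only in rows, so rows that do not move let the fingers close. It gives the time, the measured TCP pose, the force, the opening and the grip force at its end, in the units of the state.
- ctrl.get_obs(): the state, without advancing time (a new reading comes with each control period).
- ctrl.get_image(name): name is "side" or "top"; returns the picture (480x640x3 uint8, blue, green, red); there is no depth.
- ctrl.camera_model(name): a dict with "vfov" (degrees; the focal length in pixels is half the picture's height over the tangent of half this angle, whatever the lens; pixels are square), "cx", "cy" (the principal point, pixels), "pose" (4x4, takes a point from camera to world coordinates). Camera axes: x right, y up, looking along -z (the intrinsics and any distortion apply to the point x, -y, -z); pixel columns grow to the right and rows downward; lengths in m; the calibration is good to about 2 mm. A picture is of the moment at which its call begins. camera_model takes no time and is no camera call.
- ctrl.close_job(): hands the job in; it is judged then, once.
Trained networks look in the newest picture that a camera, given by its name, has taken for a name from the list of things; names that differ only in an ending like _2 or _b are one class to them, and where a whole thing is asked for, a point or a joint stands for the part that bears it (a point fixed in the world has none). Each returns a list of dicts, best first, with "p" (0 to 1); they miss things now and then, are a little off and sometimes report something else, mostly with a low value. They report only what shows in the picture. A call takes as long as a camera call. They do not tell look-alikes from the thing itself.
- ctrl.regions_of(camera, label): "region" (480x640 bool, what is visible of it) and "at" ([column, row] in pixels, amid what is visible of it).
The state is a dict: "time_s": time; "joint_positions": joint angles; "dq": joint speeds; "effort": joint torques, N m; "position": TCP position; "ee_rot": TCP orientation; "ft_force": force on the tool from outside, world axes, zero at the start; "moment": the same for the moment, N m; "width": opening from 0.0 (shut) to 1.0 (fully open); "grasp_force": force on a finger pad.
Only numpy, scipy, OpenCV 4.12 (cv2) and the standard library are available. Lean on these libraries where they do the work, as an engineer would, in place of code of your own. Each camera call takes 0.05 s, during which the arm holds its last target. There are 200 camera calls.

## Working session

There is one attempt and no reset: what is moved stays moved. The work goes in short steps, Python scripts to look and compute and a tool call to move; the robot and the scene stay as the last step left them, time stands still between calls to the robot, and variables do not carry over. Pictures are saved under pics/ and viewed, at most 10 in all, crops included, and the job is handed in when it is done.

Besides the shell and the picture viewer there is one more tool, called after "Call:" by a JSON object that holds its "op" and its "data", one argument or row to a line. send_rows: Moves the arm, as the interface text tells. Its arguments: {"type":"object","properties":{"linear":{"type":"array","items":{"type":"array","items":{"type":"number"}}},"rot":{"type":"array","items":{"type":"array","items":{"type":"number"}}},"jaw":{"type":"array","items":{"type":"number"}}},"required":["linear","rot","jaw"]}

```bash
mkdir -p pics; python3 - <<'E'
from workcell import ctrl
import cv2
for n in("top","side"):
    cv2.imwrite(f"pics/{n}0.png",ctrl.get_image(n)); m=ctrl.camera_model(n); print(n,m)
    for l in("mould_a","plug_a","funnel"):
        for r in ctrl.regions_of(n,l): print(l,round(r["p"],2),r["at"],r["region"].sum())
o=ctrl.get_obs(); print(o, ctrl.finger_overhang)
E
```

```text
top {'vfov': 51.78572999888691, 'cx': 327.2456333973259, 'cy': 234.79125079696388, 'pose': array([[ 0.01049297,  0.99589036, -0.08995716,  0.53947957],
       [-0.99994341,  0.01029256, -0.00269145, -0.0174629 ],
       [-0.0017545 ,  0.08998031,  0.995942  ,  1.27265635],
       [ 0.        ,  0.        ,  0.        ,  1.        ]])}
mould_a 0.79 [296.3, 303.4] 2767
mould_a 0.58 [319.6, 236.6] 3897
plug_a 0.79 [307.0, 301.8] 628
plug_a 0.67 [309.9, 226.8] 603
plug_a 0.63 [274.5, 157.0] 594
plug_a 0.55 [355.8, 157.8] 523
plug_a 0.55 [207.6, 314.4] 579
plug_a 0.43 [295.6, 303.1] 2669
funnel 0.65 [345.5, 306.1] 1295
side {'vfov': 57.10889347392413, 'cx': 323.3663059787696, 'cy': 229.23937838550276, 'pose': array([[-0.99622547,  0.05534815, -0.06686846,  0.56785141],
       [-0.08648865, -0.69844816,  0.71041529,  0.68760975],
       [-0.00738398,  0.71351717,  0.70059884,  0.76997863],
       [ 0.        ,  0.        ,  0.        ,  1.        ]])}
mould_a 0.79 [307.4, 256.3] 4585
mould_a 0.72 [394.4, 254.4] 4681
plug_a 0.98 [216.9, 286.7] 749
plug_a 0.94 [311.5, 228.3] 725
plug_a 0.89 [238.8, 221.3] 754
plug_a 0.71 [394.1, 230.9] 789
plug_a 0.56 [414.9, 375.6] 1402
funnel 0.56 [394.1, 191.4] 1151
{'time_s': 0.4, 'joint_positions': array([ 1.25909983,  0.46873306, -0.04861635,  1.5326434 ,  0.02413663,
        1.14098119, -0.08227571]), 'dq': array([-0.00027512, -0.0027054 , -0.00055997, -0.00065046,  0.00154091,
       -0.00024474, -0.00157539]), 'effort': array([-4.99820144e-04, -5.07221889e+01, -8.08550371e-02, -2.36081243e+01,
       -6.12649997e-02,  3.30785452e-02,  7.29022372e-05]), 'position': array([ 0.18838055, -0.64813028,  0.23642231]), 'ee_rot': array([-3.11004876e+00, -4.42816511e-01,  3.63489328e-05]), 'ft_force': array([-0.62713247, -0.03376701,  0.77615402]), 'moment': array([-0.00031726, -0.01876261, -0.04957594]), 'grasp_force': 0.0, 'width': 0.9995746831044763} 0.014
```

View pics/top0.png

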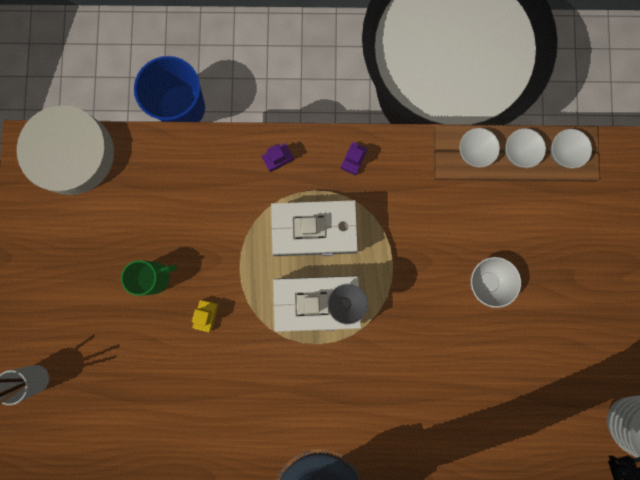

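View pics/side0.png

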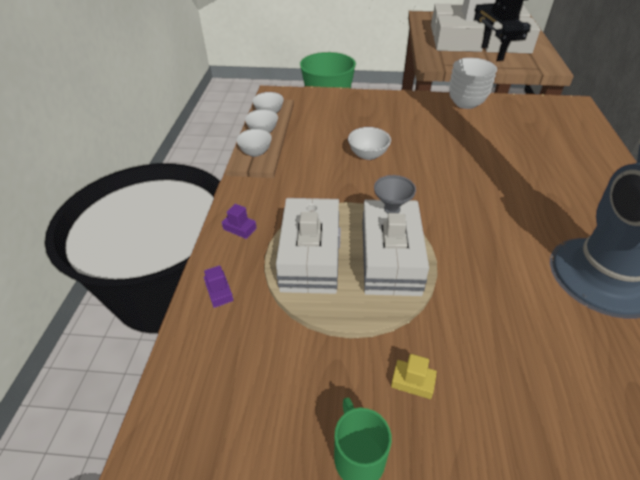

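The top view shows the funnel at (347,304) in the near mould and an open pouring hole at (343,226) in the far mould. These could be taken for the plug I want:
- plug in the far mould (309,227)
- plug in the funnel mould (312,302)
- purple look-alikes (277,157) and (355,158)
- yellow look-alike (205,316)

I choose (309,227), the one without the funnel.

```bash
cat > h.py <<'E'
from workcell import ctrl
import cv2, numpy as np
def ray(n,px):
    m=ctrl.camera_model(n); f=240/np.tan(np.radians(m["vfov"]/2)); T=m["pose"]
    return T[:3,3],T[:3,:3]@np.array([(px[0]-m["cx"])/f,-(px[1]-m["cy"])/f,-1])
def onz(n,px,z):
    c,d=ray(n,px); return (c+d*(z-c[2])/d[2]).round(4)
def pix(n,p):
    m=ctrl.camera_model(n); f=240/np.tan(np.radians(m["vfov"]/2)); T=m["pose"]
    q=T[:3,:3].T@(np.array(p)-T[:3,3]); return np.array([m["cx"]-f*q[0]/q[2],m["cy"]+f*q[1]/q[2]])
E
python3 - <<'E'
from h import *
a=cv2.imread("pics/top0.png")[190:270,260:370]; b=cv2.imread("pics/side0.png")[190:305,260:360]
A=cv2.resize(a,None,fx=6,fy=6,interpolation=3)
cv2.imwrite("pics/ctop.png",A); cv2.imwrite("pics/cside.png",cv2.resize(b,None,fx=5,fy=5,interpolation=3))
E
```

```text
(no output)
```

View pics/ctop.png

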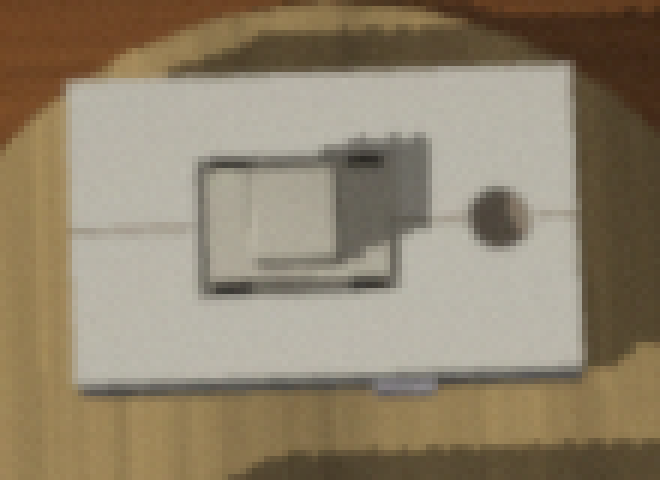

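View pics/cside.png

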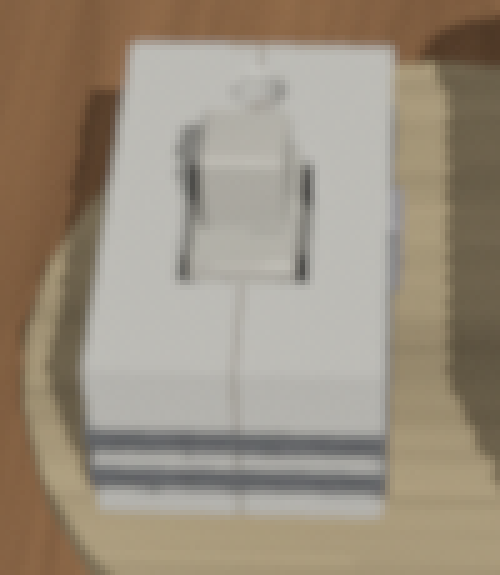

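The crops confirm the choice: an off-white plug in its seat with the pouring hole empty. In the top crop the face corners are (66,82), (572,62), (582,370), (76,385), the hole is at (498,218), and the lug top is around (290,212).

```bash
python3 - <<'E'
from h import *
from scipy.spatial.transform import Rotation as R
t=lambda u,v:((u+.5)/6+260-.5,(v+.5)/6+190-.5)
s=lambda u,v:((u+.5)/5+260-.5,(v+.5)/5+190-.5)
C=[onz("top",t(*c),.11) for c in((66,82),(572,62),(582,370),(76,385))]
print(C,[np.linalg.norm(C[i]-C[i-1]) for i in range(4)])
ctr=np.mean(C,0); d=(C[1]-C[0]+C[2]-C[3]); yaw=np.arctan2(d[1],d[0]); print("top ctr",ctr,"yaw",yaw)
S=[onz("side",s(*c),.11) for c in((130,40),(397,45),(386,385),(88,375))]
print("side corners",S,np.mean(S,0))
ax=np.array([np.cos(yaw),np.sin(yaw),0])
print("seat",ctr-.01*ax,"hole",ctr+.07*ax,onz("top",t(498,218),.11),"lug",onz("top",t(291,212),.156))
for l in ("funnel",): print(onz("top",(347,304),.172))
o=ctrl.get_obs(); M=R.from_rotvec(o["ee_rot"]).as_matrix(); print(M.round(3))
E
```

```text
[array([0.7183, 0.1211, 0.11  ]), array([ 0.7284, -0.0792,  0.11  ]), array([ 0.6063, -0.0838,  0.11  ]), array([0.5984, 0.1146, 0.11  ])] [np.float64(0.12007605922914028), np.float64(0.20055448137600915), np.float64(0.12218661956204542), np.float64(0.19855722097168865)]
top ctr [0.66285  0.018175 0.11    ] yaw -1.5256802355676302
side corners [array([ 0.7267, -0.0785,  0.11  ]), array([ 0.6037, -0.0846,  0.11  ]), array([0.5955, 0.1207, 0.11  ]), array([0.7132, 0.125 , 0.11  ])] [0.659775 0.02065  0.11    ]
seat [0.66239899 0.02816482 0.11      ] hole [ 0.66600706 -0.05175377  0.11      ] [ 0.6659 -0.0504  0.11  ] lug [0.6624 0.0293 0.156 ]
[ 0.486  -0.0597  0.172 ]
[[ 0.96   0.279 -0.   ]
 [ 0.279 -0.96   0.   ]
 [ 0.    -0.    -1.   ]]
```

Call:
{"op": "send_rows", "data": {
  "linear": [
    [28,39,5],
    [28,39,5],
    [28,39,5],
    [28,39,5],
    [28,39,5],
    [28,39,5],
    [28,39,5],
    [28,39,5]
  ],
  "rot": [
    [0,0,-0.03],
    [0,0,-0.03],
    [0,0,-0.03],
    [0,0,-0.03],
    [0,0,-0.03],
    [0,0,-0.03],
    [0,0,-0.03],
    [0,0,-0.03]
  ],
  "jaw": [1,1,1,1,1,1,1,1]
}}

```text
time_s: 1.2
position: [0.4132, -0.3345, 0.2771]
ee_rot: [3.14, 0.065, 0.001]
ft_force: [0.3, -1.8, -0.6]
width: 1.0
grasp_force: 0.0
```

Call:
{"op": "send_rows", "data": {
  "linear": [
    [28,39,0],
    [28,39,0],
    [28,39,0],
    [28,39,0],
    [28,39,0],
    [28,39,0],
    [28,39,0],
    [28,39,0]
  ],
  "rot": [
    [0,0,0],
    [0,0,0],
    [0,0,0],
    [0,0,0],
    [0,0,0],
    [0,0,0],
    [0,0,0],
    [0,0,0]
  ],
  "jaw": [1,1,1,1,1,1,1,1]
}}

```text
time_s: 2.0
position: [0.6373, -0.0227, 0.2768]
ee_rot: [3.141, 0.067, 0.001]
ft_force: [0.4, -0.7, 0.3]
width: 1.0
grasp_force: 0.0
```

Call:
{"op": "send_rows", "data": {
  "linear": [
    [26,40,0],
    [0,0,0],
    [0,0,0]
  ],
  "rot": [
    [0,0,0],
    [0,0,0],
    [0,0,0]
  ],
  "jaw": [1,1,1]
}}

```text
time_s: 2.3
position: [0.6625, 0.0173, 0.276]
ee_rot: [-3.141, -0.072, 0.001]
ft_force: [-0.4, -0.9, -0.0]
width: 1.002
grasp_force: 0.0
```

Call:
{"op": "send_rows", "data": {
  "linear": [
    [0,11,-20],
    [0,0,-40],
    [0,0,-40],
    [0,0,-30],
    [0,0,-10],
    [0,0,0]
  ],
  "rot": [
    [0,0,0],
    [0,0,0],
    [0,0,0],
    [0,0,0],
    [0,0,0],
    [0,0,0]
  ],
  "jaw": [1,1,1,1,1,1]
}}

```text
time_s: 2.9
position: [0.6614, 0.0249, 0.1355]
ee_rot: [3.14, 0.064, -0.004]
ft_force: [-0.6, -0.7, -0.1]
width: 0.999
grasp_force: 0.0
```

```bash
python3 - <<'E'
from h import *
i=ctrl.get_image("side"); cv2.imwrite("pics/s1.png",cv2.resize(i[150:310,230:430],None,fx=3.7,fy=3.7,interpolation=3))
print(ctrl.get_obs()["position"])
E
```

```text
[0.66272026 0.02557916 0.13731504]
```

View pics/s1.png

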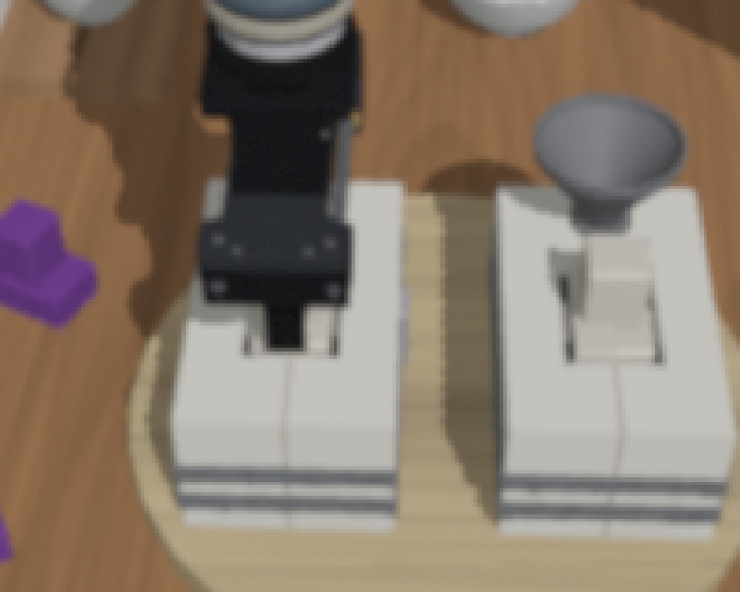

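The side crop shows the jaws straddling the right lug: the near finger is at (285,330), centred on the plug, and the funnel mould is clear. I'll shift 3 mm along y and close.

Call:
{"op": "send_rows", "data": {
  "linear": [
    [0,3,-2],
    [0,0,0],
    [0,0,0],
    [0,0,0],
    [0,0,0],
    [0,0,0],
    [0,0,0],
    [0,0,0]
  ],
  "rot": [
    [0,0,0],
    [0,0,0],
    [0,0,0],
    [0,0,0],
    [0,0,0],
    [0,0,0],
    [0,0,0],
    [0,0,0]
  ],
  "jaw": [1,0.3,0.3,0.3,0.3,0.3,0.3,0.3]
}}

```text
time_s: 3.75
position: [0.6624, 0.0298, 0.1345]
ee_rot: [3.141, 0.067, -0.0]
ft_force: [-0.3, -0.5, 0.5]
width: 0.448
grasp_force: 0.0
```

```bash
python3 - <<'E'
from h import *
o=ctrl.get_obs()
for k in("position","ee_rot","ft_force","moment","width","grasp_force"): print(k,o[k])
E
```

```text
position [0.66237331 0.02978396 0.13450578]
ee_rot [ 3.14077256e+00  6.72341206e-02 -1.47291961e-04]
ft_force [-0.33683304 -0.46738243  0.46382167]
moment [-0.0207158   0.0164243   0.00194643]
width 0.4484565960093546
grasp_force 0.0
```

Call:
{"op": "send_rows", "data": {
  "linear": [
    [0,0,0],
    [0,0,0],
    [0,0,0],
    [0,0,0]
  ],
  "rot": [
    [0,0,0],
    [0,0,0],
    [0,0,0],
    [0,0,0]
  ],
  "jaw": [0,0,0,0]
}}

```text
time_s: 4.15
position: [0.6624, 0.0292, 0.1345]
ee_rot: [3.14, 0.067, -0.0]
ft_force: [0.9, -1.6, 0.3]
width: 0.392
grasp_force: 30.0
```

Call:
{"op": "send_rows", "data": {
  "linear": [
    [0,0.8,0.4],
    [0,0.8,0.6],
    [0,0.7,0.6],
    [0,0,0]
  ],
  "rot": [
    [-0.022,-0.001,0],
    [-0.022,-0.001,0],
    [-0.022,-0.001,0],
    [0,0,0]
  ],
  "jaw": [0,0,0,0]
}}

```text
time_s: 4.55
position: [0.6623, 0.0319, 0.1363]
ee_rot: [3.072, 0.067, 0.002]
ft_force: [-0.3, -3.1, -0.5]
width: 0.387
grasp_force: 30.1
```

```bash
cat > st.py <<'E'
from h import *
from scipy.spatial.transform import Rotation as R
o=ctrl.get_obs()
z=-R.from_rotvec(o["ee_rot"]).as_matrix()[:,2]
print(o["position"].round(4),"tilt about x %.3f, about y %.3f"%(np.arctan2(-z[1],z[2]),np.arctan2(z[0],z[2])),"F",o["ft_force"].round(1),"M",o["moment"].round(2),o["width"],o["time_s"])
E
python3 st.py
```

```text
[0.6623 0.0319 0.1363] tilt about x -0.069, about y -0.003 F [-0.3 -3.1 -0.5] M [-0.22  0.13 -0.01] 0.38683344973772266 4.55
```

Call:
{"op": "send_rows", "data": {
  "linear": [
    [0,0.7,0.6],
    [0,0.7,0.6],
    [0,0.7,0.6],
    [0,0,0]
  ],
  "rot": [
    [-0.021,-0.001,0],
    [-0.021,-0.001,0],
    [-0.021,-0.001,0],
    [0,0,0]
  ],
  "jaw": [0,0,0,0]
}}

```text
time_s: 4.95
position: [0.6622, 0.0348, 0.1382]
ee_rot: [3.009, 0.066, 0.004]
ft_force: [-0.8, -3.3, 0.9]
width: 0.391
grasp_force: 30.1
```

```bash
python3 st.py; python3 - <<'E'
from h import *
i=ctrl.get_image("side")[185:305,250:430]; j=ctrl.get_image("top")[190:330,255:375]
i=cv2.resize(i,None,fx=4.4,fy=4.4,interpolation=3)
cv2.imwrite("pics/s2.png",i)
E
```

```text
[0.6622 0.0348 0.1382] tilt about x -0.131, about y -0.006 F [-0.8 -3.3  0.9] M [-0.01  0.29 -0.13] 0.3905147554399705 4.95
```

View pics/s2.png

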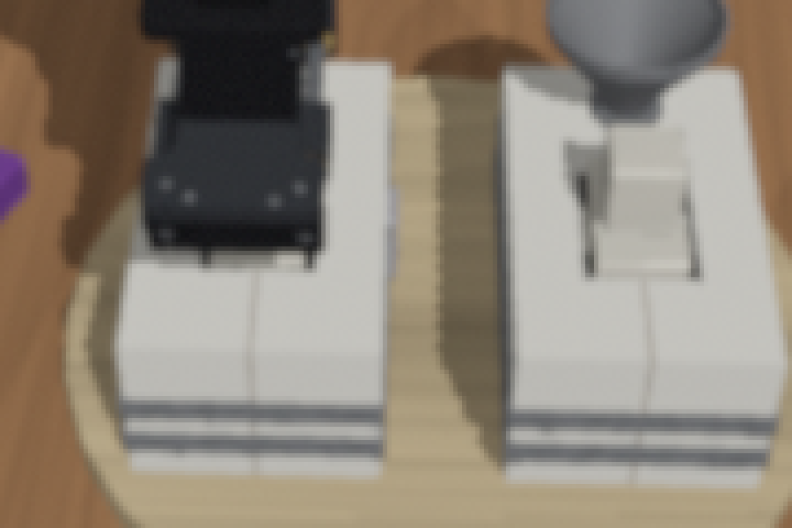

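The mould has not moved; its base line in the crop is unchanged near (250,465). The plug is leaning under the gripper, so I'll rock it the other way.

Call:
{"op": "send_rows", "data": {
  "linear": [
    [0,-0.8,0.7],
    [0,-0.8,0.7],
    [0,-0.8,0.7],
    [0,-0.7,0.7],
    [0,-0.7,0.7],
    [0,-0.7,0.7],
    [0,0,0]
  ],
  "rot": [
    [0.022,0.001,0],
    [0.022,0.001,0],
    [0.022,0.001,0],
    [0.022,0.001,0],
    [0.022,0.001,0],
    [0.022,0.001,0],
    [0,0,0]
  ],
  "jaw": [0,0,0,0,0,0,0]
}}

```text
time_s: 5.75
position: [0.6618, 0.0292, 0.1408]
ee_rot: [-3.136, -0.065, 0.003]
ft_force: [3.0, 1.1, -16.6]
width: 0.383
grasp_force: 30.0
```

```bash
python3 st.py
```

```text
[0.6618 0.0292 0.1408] tilt about x 0.005, about y 0.002 F [  3.    1.1 -16.6] M [ 0.34 -1.    0.15] 0.38306954774092644 5.75
```

Call:
{"op": "send_rows", "data": {
  "linear": [
    [0,-0.7,0.3],
    [0,-0.7,0.3],
    [0,-0.7,0.4],
    [0,0,0]
  ],
  "rot": [
    [0.022,0.001,0],
    [0.022,0.001,0],
    [0.022,0.001,0],
    [0,0,0]
  ],
  "jaw": [0,0,0,0]
}}

```text
time_s: 6.15
position: [0.6619, 0.0265, 0.1426]
ee_rot: [-3.071, -0.062, 0.005]
ft_force: [1.7, 0.6, -17.5]
width: 0.389
grasp_force: 30.0
```

```bash
python3 st.py
```

```text
[0.6619 0.0265 0.1426] tilt about x 0.070, about y 0.005 F [  1.7   0.6 -17.5] M [-0.15 -0.37 -0.04] 0.38907688333258644 6.15
```

Call:
{"op": "send_rows", "data": {
  "linear": [
    [0,-0.7,0.4],
    [0,-0.7,0.4],
    [0,-0.7,0.4],
    [0,-0.2,0],
    [0,0,0]
  ],
  "rot": [
    [0.022,0.001,0],
    [0.022,0.001,0],
    [0.022,0.001,0],
    [0.01,0,0],
    [0,0,0]
  ],
  "jaw": [0,0,0,0,0]
}}

```text
time_s: 6.65
position: [0.6619, 0.0242, 0.1444]
ee_rot: [-2.996, -0.062, 0.006]
ft_force: [-1.4, -1.2, -14.0]
width: 0.389
grasp_force: 30.0
```

```bash
python3 st.py; python3 - <<'E'
from h import *
i=ctrl.get_image("side")[195:305,275:355]; j=ctrl.get_image("top")[190:270,255:375]
cv2.imwrite("pics/s3.png",np.hstack([cv2.resize(i,(400,550),interpolation=3),cv2.resize(j,(400,550),interpolation=3)]))
E
```

```text
[0.6619 0.0242 0.1444] tilt about x 0.144, about y 0.007 F [ -1.4  -1.2 -14. ] M [-1.23  0.45  0.16] 0.3890216563471369 6.65
```

View pics/s3.png

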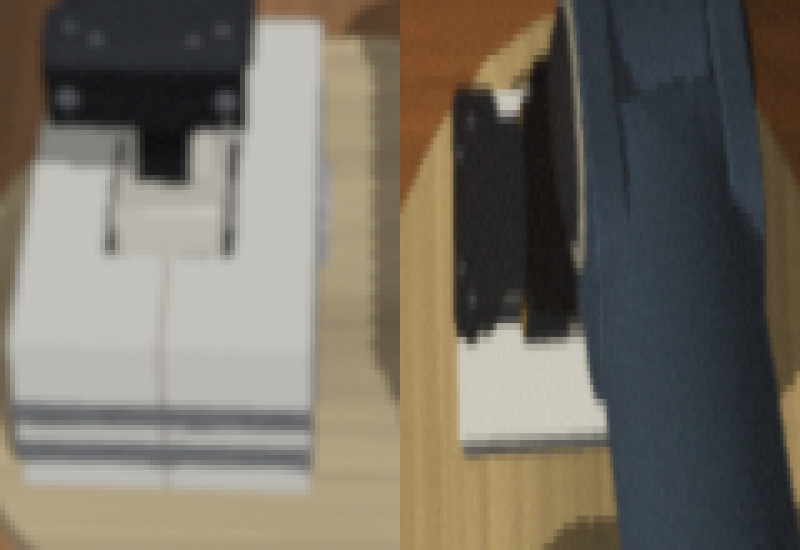

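```bash
python3 - <<'E'
from h import *
for v in (204,207,210):
    c,d=ray("side",(308,195+v/5-.4))
    for y in(.061,.064): print(v,y,(c+d*(y-c[1])/d[1]).round(4))
print([pix("side",(.66,.0672,.11))], 195+258/5-.4)
E
```

```text
204 0.061 [0.6584 0.061  0.132 ]
204 0.064 [0.658 0.064 0.135]
207 0.061 [0.6584 0.061  0.1303]
207 0.064 [0.658  0.064  0.1333]
210 0.061 [0.6585 0.061  0.1285]
210 0.064 [0.6581 0.064  0.1316]
[array([307.23009405, 244.99372591])] 246.2
```

The side crop shows the near plug end raised: shoulder edge at row 207 against the mould mouth at row 258. That is about 14 mm up, which matches no slip (middle about 10 mm up), so the plug is leaned part way out. Next I'll rock it back, raising the far end.

Call:
{"op": "send_rows", "data": {
  "linear": [
    [0,0.8,0.4],
    [0,0.8,0.4],
    [0,0.8,0.4],
    [0,0.8,0.5],
    [0,0.8,0.5],
    [0,0.8,0.5],
    [0,0,0]
  ],
  "rot": [
    [-0.023,-0.001,0],
    [-0.023,-0.001,0],
    [-0.023,-0.001,0],
    [-0.023,-0.001,0],
    [-0.023,-0.001,0],
    [-0.023,-0.001,0],
    [0,0,0]
  ],
  "jaw": [0,0,0,0,0,0,0]
}}

```text
time_s: 7.45
position: [0.6619, 0.0308, 0.1477]
ee_rot: [-3.136, -0.069, 0.001]
ft_force: [-2.9, -2.1, -10.2]
width: 0.389
grasp_force: 30.0
```

```bash
python3 st.py
```

```text
[0.6619 0.0308 0.1477] tilt about x 0.005, about y 0.001 F [ -2.9  -2.1 -10.2] M [-0.96  0.92 -0.12] 0.3889550680906075 7.45
```

Call:
{"op": "send_rows", "data": {
  "linear": [
    [0,0.7,0.5],
    [0,0.7,0.6],
    [0,0.7,0.6],
    [0,0.7,0.6],
    [0,0.7,0.6],
    [0,0.7,0.6],
    [0,0,0]
  ],
  "rot": [
    [-0.022,-0.001,0],
    [-0.022,-0.001,0],
    [-0.022,-0.001,0],
    [-0.022,-0.001,0],
    [-0.022,-0.001,0],
    [-0.022,-0.001,0],
    [0,0,0]
  ],
  "jaw": [0,0,0,0,0,0,0]
}}

```text
time_s: 8.15
position: [0.662, 0.0367, 0.1511]
ee_rot: [3.015, 0.07, 0.005]
ft_force: [-5.7, 0.5, -8.2]
width: 0.39
grasp_force: 30.0
```

```bash
python3 st.py
```

```text
[0.662  0.0367 0.1511] tilt about x -0.125, about y -0.006 F [-5.7  0.5 -8.2] M [ 0.37  1.5  -0.02] 0.38975005665512213 8.15
```

Call:
{"op": "send_rows", "data": {
  "linear": [
    [-0.5,-0.8,0.6],
    [-0.5,-0.8,0.6],
    [0,-0.8,0.6],
    [0,-0.8,0.6],
    [0,-0.8,0.6],
    [0,-0.8,0.6],
    [0,0,0]
  ],
  "rot": [
    [0.022,0.001,0],
    [0.022,0.001,0],
    [0.022,0.001,0],
    [0.022,0.001,0],
    [0.022,0.001,0],
    [0.022,0.001,0],
    [0,0,0]
  ],
  "jaw": [0,0,0,0,0,0,0]
}}

```text
time_s: 8.85
position: [0.6631, 0.0274, 0.1561]
ee_rot: [-3.134, -0.062, -0.007]
ft_force: [0.2, -0.9, -1.5]
width: 0.389
grasp_force: 30.0
```

```bash
python3 st.py
```

```text
[0.6631 0.0274 0.1561] tilt about x 0.007, about y -0.004 F [ 0.2 -0.9 -1.5] M [-0.04  0.09  0.  ] 0.3886024843004672 8.85
```

The force is down to the plug's own weight, so it is free. I'll raise it to about 15 mm clear and level it.

Call:
{"op": "send_rows", "data": {
  "linear": [
    [0,0,3],
    [0,0,4],
    [0,0,4],
    [0,0,3],
    [0,0,0],
    [0,0,0],
    [0,0,0],
    [0,0,0]
  ],
  "rot": [
    [-0.007,0,0],
    [0,0,0],
    [0,0,0],
    [0,0,0],
    [0,0,0],
    [0,0,0],
    [0,0,0],
    [0,0,0]
  ],
  "jaw": [0,0,0,0,0,0,0,0]
}}

```text
time_s: 9.65
position: [0.6613, 0.0295, 0.1679]
ee_rot: [3.141, 0.067, -0.001]
ft_force: [0.3, 0.2, -1.7]
width: 0.387
grasp_force: 30.0
```

```bash
python3 st.py; python3 - <<'E'
from h import *
i=ctrl.get_image("side")[165:315,250:440]
cv2.imwrite("pics/s4.png",cv2.resize(i,None,fx=4,fy=4,interpolation=3))
E
```

```text
[0.6613 0.0295 0.1679] tilt about x -0.000, about y 0.000 F [ 0.3  0.2 -1.7] M [-0.01 -0.02 -0.02] 0.3866477735932425 9.65
```

View pics/s4.png

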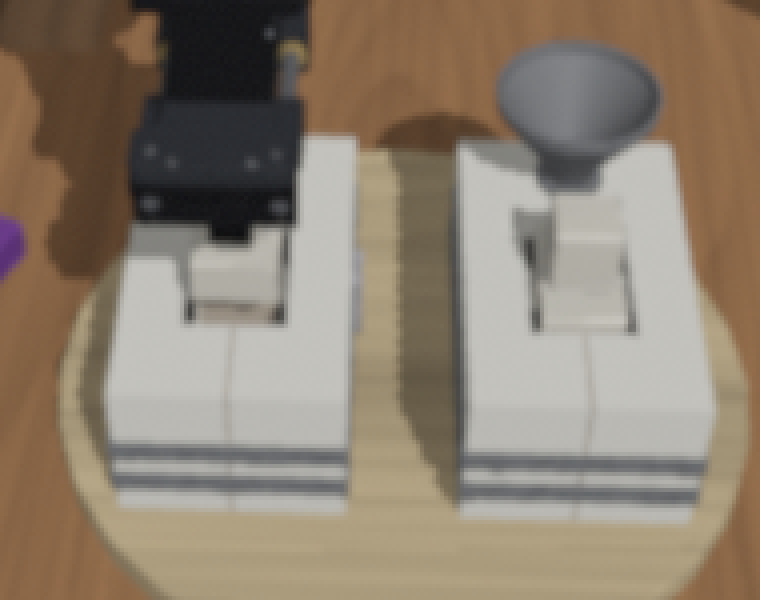

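The plug is held level over the open seat, its underside at about row 298 with the seat mouth visible below it down to row 322. Both moulds and the funnel are in place, so I'm handing in.

```bash
python3 -c "
from workcell import ctrl
print(ctrl.close_job())"
```

```text
the job is handed in; nothing more can be done
None
```

I rocked the far (funnel-less) mould's plug free and handed the job in with it held level about 13 mm above its seat; both moulds and the funnel look unmoved in the last picture, but `ctrl.close_job()` returned no verdict.

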